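# Peel the empty top tray off the parts stack

### The arm

A 7-joint arm with a two-finger parallel gripper is mounted at the origin on the work surface. World frame = base frame: x ahead of the robot, y to its left, z up, the work surface at z = 0. Lengths are in m, angles in degrees, forces in N, time in s.
With the tool pointing down it reaches from about 0.425 to 0.875 m from the base axis. Payload 4.7 kg.
Tool frame: the origin (TCP) lies at the very end of the fingers, on their centre line; the grasp point (between the pads) lies 19 mm behind it; z points along the fingers, y is the line along which they close (so a half turn about z gives the same grasp; the last joint's range is limited). The gripper opens to 87 mm and grips with 3 to 60 N. Pads are 19 mm wide; open, the fingers measure 117 mm over their backs; the gripper's body (75 mm by 190 mm) begins 51 mm behind the grasp point.
Start: joints at [75.751, 18.392, -4.016, 83.108, 1.295, 78.541, -3.26], TCP at [0.169, -0.628, 0.184] pointing down, gripper open.
Joint ranges: [-163.93, 163.93], [-17.29, 119.83], [-79.2, 71.16], [3.27, 140.29], [-89.18, 269.18], [5.43, 117.66], [-154.24, 154.24]. Speed limits (degrees/s): [147.25, 147.25, 180, 180, 180, 180, 180].

### API

Orientations are given as [roll, pitch, yaw] about the fixed x, y, z axes, in that order (R = Rz(yaw) Ry(pitch) Rx(roll)).
In Python, from cell import get_obs, read_camera, sign_off, silhouettes gives the robot as it stands.
- The arm moves only by the tool play_rows, never from a script. Its argument "steps" is a list that holds one entry, the list of rows, each a list of 7 numbers: the shift along the tool's x, y, z in m, then the turn, a rotation vector about the tool's x, y, z in rad, then the finger opening in m, from 0 to 0.087. A call has 1 to 12 rows; each row shifts and turns the commanded pose from where the row before left it, along the tool's axes as they then stand; what a row does not reach is not made up. A row lasts 1/10 s, in which the tool goes at most 50 mm and 8.59 degrees, less where a joint would pass 70% of its speed; a pose out of reach is approached as far as the arm can. A call is refused whole if a number of a shift passes 0.05 or a number of a turn 0.15, either way. A call with a gripper value outside its range is refused whole. The fingers move at their own pace and stop on an object; "force" is the grip in N (left out, the last holds). Time passes only in rows, so rows that do not move let the fingers close. It gives the time, the measured TCP pose, the force, the opening and the grip force at its end, in the units of the state.
- get_obs(): the state, without advancing time (a new reading comes with each control period).
- read_camera(name): name is "side" or "top"; returns a dict with "frame" (420x560x3 uint8, red, green, blue), "intrinsics" (3x3 intrinsics, pixels), "view" (4x4, takes a point from world to camera coordinates). Camera axes: x right, y up, looking along -z (the intrinsics and any distortion apply to the point x, -y, -z); pixel columns grow to the right and rows downward; lengths in m; the calibration is good to about 2 mm. A picture is of the moment at which its call begins. There is no depth.
- sign_off(): hands the job in; it is judged then, once.
Trained networks look in the newest picture that a camera, given by its name, has taken for a name from the list of things; names that differ only in an ending like _2 or _b are one class to them, and where a whole thing is asked for, a point or a joint stands for the part that bears it (a point fixed in the world has none). Each returns a list of dicts, best first, with "p" (0 to 1); they miss things now and then, are a little off and sometimes report something else, mostly with a low value. They report only what shows in the picture. A call takes as long as a camera call. They do not tell look-alikes from the thing itself.
- silhouettes(camera, name): "pixels" (420x560 bool, what is visible of it) and "extent" ([left, top, right, bottom] in pixels, round what is visible of it).
The state is a dict: "time_s": time; "qpos": joint angles; "joint_velocities": joint speeds; "effort": joint torques, N m; "tool_pos": TCP position; "tool_rot": TCP orientation; "force": force on the tool from outside, world axes, zero at the start; "wrist_torque": the same for the moment, N m; "grip_width": finger opening in m; "grasp_force": force on a finger pad.
Only numpy, scipy, OpenCV 4.12 (cv2) and the standard library are available. Lean on these libraries where they do the work, as an engineer would, in place of code of your own. Each camera call takes 0.05 s, during which the arm holds its last target. There are 200 camera calls.

### The job

Pull the tray stack by its knob along its rails until it is completely out from under the wooden riser. Then peel off the empty top tray, tabbed corner first while the opposite corner still rests in the stack (it clings there), leaving the rest of the stack lying flat where it is. Finish while holding the top tray still, level and right way up about 15 cm above the middle of the black mat, without putting it down; leave the spool, jar and screwdriver alone.

Things in the scene. Friction and masses are not known exactly. Their poses are not given: they have to be found in the camera images.
- dock: fixed wooden riser, origin on the bench; x across, y along its two rails. Board 230 x 160 mm, y -70 to +90, underside 92, top 102 mm up, on 14 mm side panels at x = +-108; a multimeter on it from y -9 to +88, 158 mm high. Rails 12 wide, 11 high, inner faces at x = +-72.5, from y +90 to -310. The stack slides out towards -y.
- sled: rest of the stack, loose, 0.6 kg: plate 140 (x) by 130 (y) by 8 mm between the rails (2.5 mm play), y +-65, tongue 40 mm wide to y = -150, lower tray fixed on it (130 by 110, rim 42 mm up). Origin: underside, below the tray's centre; axes parallel to the dock's. Starts 0 to 30 mm towards -y of the dock's origin. Sliding friction 3 to 7 N.
- knob (a point): top of the upright black round pull knob on the tongue, at x 0, y -130 mm of the sled, 50 mm above the bench; diameter 20 mm, shaft 42 mm high above the tongue (8 mm thick). At the start it stands 60 to 90 mm out from the riser's edge.
- tray: loose grey top tray, 70 to 120 g, nested in the lower one: flange 130 (x) by 110 (y) by 3 mm, tub 114 by 94, 14 mm deep. Origin: centre of the flange's underside, 42 mm above the sled's; z up. Sprung jaws grip a rib under it at x -33, y +28 with some 8 N: a level lift drags the stack along; turning it up about 14 degrees about the corner x -65, y +55 frees it.
- tab (a point): top centre of the upright tab on the tray's flange, at x 48, y -38 mm of the tray, 37 mm above its origin. The tab is a fin 34 mm high, 26 long, 10 thick; its length lies along the tray's diagonal (0.763, -0.646) in the tray's x, y, so fingers close along (0.646, 0.763).
- far_corner (a point): the tray corner opposite the tab, flange underside, at x = -65, y = +55 mm of the tray
- return_mat: black rubber mat lying on the bench, 180 (x) by 140 (y) by 3 mm, fixed; origin at the centre of its underside
- spool: yellow wire spool standing on the bench, 56 mm wide, 44 mm high, origin under its centre; not to be moved
- jar: small clear jar with a white lid, 54 mm wide, 50 mm high, origin under its centre; not to be moved
- screwdriver: red-handled screwdriver lying on the bench; not to be moved
Not all that is in view belongs to the job. There is more than one size of the return_mat; the one meant has the size given above.

How it is judged:
By the outcome, as a careful person would: the job done as asked, in the order asked, and still so for the second after the job is handed in, while the arm keeps its last pose, push and grip.
It also fails if it takes over 61 s, if anything falls off the work surface, if the arm or the gripper's body presses on something with over 40 N, if the wrist force passes 120 N, or if a joint passes its speed limit or range.

## Working session

There is one attempt and no reset: what is moved stays moved. The work goes in short steps, Python scripts to look and compute and a tool call to move; the robot and the scene stay as the last step left them, time stands still between calls to the robot, and variables do not carry over. Pictures are saved under pics/ and viewed, at most 10 in all, crops included, and the job is handed in when it is done.

Besides the shell and the picture viewer there is one more tool, called as name(argument=value, ...) on one line, values as JSON. play_rows: Moves the arm, as the interface text tells. Its arguments: {"type":"object","properties":{"steps":{"type":"array","items":{"type":"array","items":{"type":"array","items":{"type":"number"}}}},"force":{"type":"number"}},"required":["steps"]}

```bash
mkdir -p pics; ls; cat > h.py <<'E'
import numpy as np, cv2
from cell import *
from scipy.spatial.transform import Rotation as R
def shot(n,fn=None):
    c=read_camera(n)
    if fn: cv2.imwrite(fn,c["frame"][:,:,::-1])
    return c
def ray(c,uv,z):
    K=np.array(c["intrinsics"]);V=np.array(c["view"])
    d=np.linalg.inv(K)@[uv[0],uv[1],1]; d=np.array([d[0],-d[1],-d[2]])
    d=V[:3,:3].T@d; o=-V[:3,:3].T@V[:3,3]
    return o+d*(z-o[2])/d[2]
def proj(c,p):
    K=np.array(c["intrinsics"]);V=np.array(c["view"])
    q=V[:3,:3]@np.asarray(p)+V[:3,3]; q=K@[q[0],-q[1],-q[2]]
    return q[:2]/q[2]
E
python3 - <<'E'
from h import *
for n in("top","side"):
    c=shot(n,f"pics/{n}0.png"); print(n,c.keys(),np.round(c["intrinsics"],1).tolist(),np.round(c["view"],3).tolist())
    for k in("dock","sled","knob","tray","tab","return_mat","spool","jar","screwdriver"):
        for s in silhouettes(n,k)[:3]:
            m=s["pixels"];ys,xs=np.nonzero(m); print(k,round(s["p"],2),[int(v) for v in s["extent"]],len(xs), (xs.mean().round(1),ys.mean().round(1)) if len(xs) else'')
print(get_obs())
E
```

```text
pics
top dict_keys(['frame', 'intrinsics', 'view']) [[382.1, 0.0, 280.9], [0.0, 382.1, 205.6], [0.0, 0.0, 1.0]] [[0.011, -1.0, 0.025, -0.118], [0.997, 0.012, 0.074, -0.56], [-0.074, 0.024, 0.997, -0.971], [0.0, 0.0, 0.0, 1.0]]
dock 0.95 [101, 153, 286, 260] 8365 (np.float64(155.4), np.float64(204.4))
sled 0.69 [184, 177, 226, 229] 874 (np.float64(200.7), np.float64(203.2))
sled 0.59 [177, 180, 191, 229] 87 (np.float64(185.0), np.float64(204.3))
knob 0.79 [183, 180, 230, 231] 914 (np.float64(200.6), np.float64(202.8))
tray 0.5 [182, 179, 188, 230] 134 (np.float64(185.0), np.float64(204.1))
return_mat 0.81 [301, 279, 338, 331] 1840 (np.float64(319.2), np.float64(307.2))
return_mat 0.77 [316, 191, 375, 263] 3461 (np.float64(347.7), np.float64(227.3))
return_mat 0.7 [178, 180, 183, 218] 56 (np.float64(185.1), np.float64(205.5))
spool 0.69 [251, 112, 271, 136] 440 (np.float64(259.8), np.float64(123.2))
jar 0.56 [305, 115, 327, 135] 361 (np.float64(315.6), np.float64(124.0))
screwdriver 0.7 [317, 141, 392, 170] 432 (np.float64(364.0), np.float64(153.2))
side dict_keys(['frame', 'intrinsics
[... 964 characters left out ...]
s': 1.0, 'qpos': array([75.75138575, 18.39141231, -4.01787328, 83.10660173,  1.29503082,
       78.5408659 , -3.25934589]), 'joint_velocities': array([-0.03617959,  0.0307441 ,  0.01325318,  0.17035872,  0.00716494,
       -0.0943099 ,  0.06291103]), 'effort': array([ 1.05528059e-04, -4.91112971e+01, -4.03139535e-01, -3.12775755e+01,
       -6.37786626e-02,  3.34307912e-02, -3.43257523e-05]), 'tool_pos': array([ 0.16884874, -0.62772016,  0.1842009 ]), 'tool_rot': array([1.79993739e+02, 2.15645217e-03, 1.50597322e+01]), 'force': array([-0.14751616, -1.27501461, -0.00393277]), 'wrist_torque': array([ 0.00583102, -0.01469098,  0.03937526]), 'grasp_force': 0.0, 'grip_width': 0.08715437835927721}
```

View pics/top0.png

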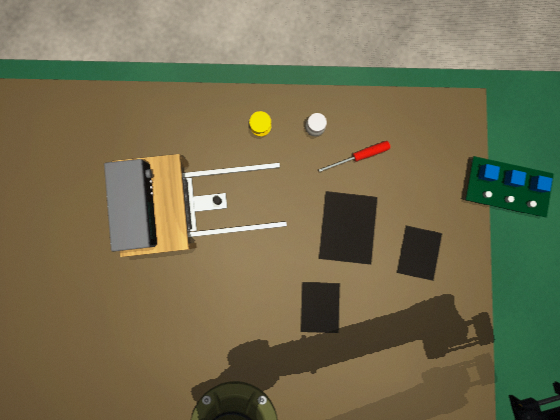

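View pics/side0.png

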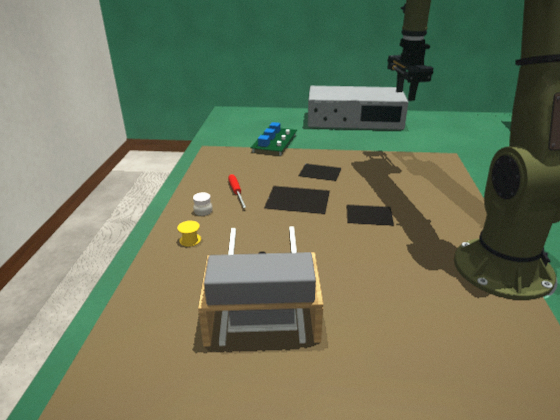

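Top view: the riser is around (155,204), with the knob at (217,201) and the rail ends at (279,165) and (286,224). There are three black mats: A (348,228), B (419,253) and C (320,307). I'll measure their sizes and fit the dock.

```bash
cat >> h.py <<'E'
from scipy.optimize import least_squares
def T(pose,p):  # pose x,y,yaw(rad)
    c,s=np.cos(pose[2]),np.sin(pose[2]); return np.array([pose[0]+c*p[0]-s*p[1],pose[1]+s*p[0]+c*p[1],p[2]])
E
python3 - <<'E'
from h import *
c=shot("top")
for s in silhouettes("top","return_mat")[:4]:
    m=s["pixels"].astype(np.uint8); k,_=cv2.findContours(m,0,1); k=max(k,key=len)[:,0,:]
    P=np.array([ray(c,q,0.003)[:2] for q in k],np.float32)
    print(s["extent"],s["p"],cv2.minAreaRect(P))
g=c["frame"].astype(int); w=((g.min(2)>150)).astype(np.uint8)
w[:, :150]=0;w[:150]=0;w[250:]=0;w[:,295:]=0
n,l,st,ce=cv2.connectedComponentsWithStats(w)
for i in range(1,n):
    if st[i,4]>15:
        ys,xs=np.nonzero(l==i); print(st[i],ce[i],cv2.boxPoints(cv2.minAreaRect(np.c_[xs,ys].astype(np.float32))).round(1).tolist())
im=c["frame"][140:270,90:300,::-1]
cv2.imwrite("pics/dock.png",cv2.resize(im,None,fx=3.8,fy=3.8,interpolation=cv2.INTER_CUBIC))
cv2.imwrite("pics/mat.png",cv2.resize(c["frame"][180:340,295:445,::-1],None,fx=3.5,fy=3.5,interpolation=cv2.INTER_CUBIC))
for q,z in(((217,200),.05),((279,165),.011),((286,224),.011)): print(ray(c,q,z))
E
```

```text
[300.6, 282.4, 338.9, 332.7] 0.94 ((0.29895633459091187, -0.21549953520298004), (0.10026216506958008, 0.12742115557193756), 88.57073974609375)
[395.1, 225.8, 440.2, 278.7] 0.62 ((0.4437861740589142, -0.4780951142311096), (0.10321050882339478, 0.13027191162109375), 78.3622055053711)
[318.4, 192.5, 374.1, 263.8] 0.59 ((0.5073002576828003, -0.28842902183532715), (0.1436043530702591, 0.18077407777309418), 85.37010192871094)
[185 163  95  14 416] [231.90625    169.47836538] [[184.60000610351562, 172.3000030517578], [278.8999938964844, 162.3000030517578], [279.3999938964844, 166.60000610351562], [185.10000610351562, 176.60000610351562]]
[186 178  41  53 666] [202.37387387 202.77927928] [[186.0, 178.0], [224.10000610351562, 175.10000610351562], [228.10000610351562, 227.5], [190.0, 230.39999389648438]]
[190 222  97  15 436] [238.01605505 228.64678899] [[189.8000030517578, 231.8000030517578], [285.8999938964844, 221.10000610351562], [286.3999938964844, 225.5], [190.1999969482422, 236.1999969482422]]
[0.57111108 0.0504524  0.05      ]
[ 0.66966599 -0.1054549   0.011     ]
[ 0.51368813 -0.12552012  0.011     ]
```

View pics/dock.png

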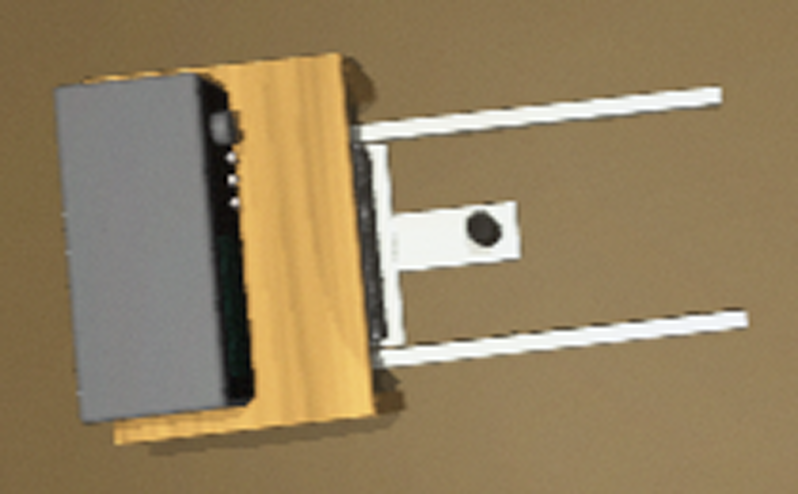

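View pics/mat.png

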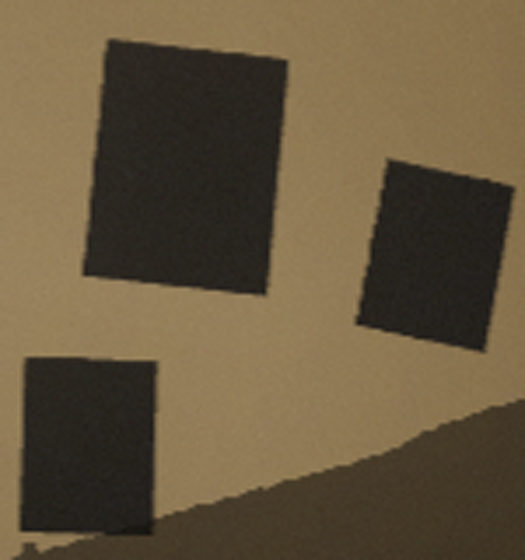

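Mat A at (348,228) measures 181 x 144 mm, so it is the one meant. B and C are about 130 x 100 mm. The enlarged crop confirms it is the biggest. Next I'll fit the dock pose from the corners in the dock crop.

```bash
python3 - <<'E'
from h import *
c=shot("top")
px=lambda u,v:np.array([90+u/3.8,140+v/3.8])-0.4
M=[((.0845,-.31,.011),px(721,87)),((.0725,-.31,.011),px(722,104)),((-.0725,-.31,.011),px(746,311)),((-.0845,-.31,.011),px(748,327)),
((.115,-.07,.102),px(340,54)),((-.115,-.07,.102),px(375,414)),((-.115,.09,.102),px(114,445))]
f=lambda x:np.concatenate([proj(c,T(x,p))-q for p,q in M])
r=least_squares(f,[.58,.19,-.1],loss="soft_l1"); print(r.x,np.rad2deg(r.x[2]),r.fun.reshape(-1,2).round(1).tolist())
k=ray(c,px(485,228),.05); d=k[:2]-r.x[:2]; a=r.x[2]
print("knob",k,"in dock",np.cos(a)*d[0]+np.sin(a)*d[1],-np.sin(a)*d[0]+np.cos(a)*d[1])
np.save("dock.npy",r.x)
o=get_obs();print(o["time_s"],o["tool_pos"],o["tool_rot"])
E
```

```text
[0.55525995 0.19145923 0.1212137 ] 6.94503318197526 [[-0.1, -0.1], [0.2, -0.1], [-0.1, -0.1], [-0.1, 0.2], [0.1, -0.5], [-0.1, 0.6], [0.1, 0.1]]
knob [0.57212977 0.04989456 0.05      ] in dock -0.0003715466563727933 -0.1425658095828587
1.15 [ 0.1688363  -0.62771263  0.18419932] [1.79994021e+02 3.62500582e-03 1.50594299e+01]
```

```bash
cat >> h.py <<'E'
def rows(p1,r1,n,start=None):
    "constant row (shift,turn) that repeated n times goes from start/current pose to p1, R1"
    if start is None: o=get_obs(); start=(o["tool_pos"],R.from_euler("xyz",o["tool_rot"],degrees=True))
    p0,R0=start; D=R0.inv()*r1; w=D.as_rotvec()/n
    A=sum(R.from_rotvec(w*k).as_matrix() for k in range(n))
    d=np.linalg.solve(A,R0.inv().apply(np.asarray(p1)-p0))
    print(n,"x",d.round(5).tolist(),w.round(5).tolist()); return d,w
def down(yaw): return R.from_euler("xyz",[180,0,yaw],degrees=True)
E
python3 - <<'E'
from h import *
rows([.572,.050,.12],down(96.95),24)
E
```

```text
24 x [0.03569, -0.00309, 0.00267] [0.0, 1e-05, -0.05955]
```

play_rows(steps=[[[0.0357, -0.0031, 0.0027, 0, 0, -0.0595, 0.06], [0.0357, -0.0031, 0.0027, 0, 0, -0.0595, 0.06], [0.0357, -0.0031, 0.0027, 0, 0, -0.0595, 0.06], [0.0357, -0.0031, 0.0027, 0, 0, -0.0595, 0.06], [0.0357, -0.0031, 0.0027, 0, 0, -0.0595, 0.06], [0.0357, -0.0031, 0.0027, 0, 0, -0.0595, 0.06], [0.0357, -0.0031, 0.0027, 0, 0, -0.0595, 0.06], [0.0357, -0.0031, 0.0027, 0, 0, -0.0595, 0.06], [0.0357, -0.0031, 0.0027, 0, 0, -0.0595, 0.06], [0.0357, -0.0031, 0.0027, 0, 0, -0.0595, 0.06], [0.0357, -0.0031, 0.0027, 0, 0, -0.0595, 0.06], [0.0357, -0.0031, 0.0027, 0, 0, -0.0595, 0.06]]])

```text
time_s: 2.35
tool_pos: [0.498, -0.363, 0.1517]
tool_rot: [180.0, 0.0, 56.1]
force: [0.1, -0.0, 0.1]
grip_width: 0.0601
grasp_force: 0.0
```

play_rows(steps=[[[0.0357, -0.0031, 0.0027, 0, 0, -0.0595, 0.06], [0.0357, -0.0031, 0.0027, 0, 0, -0.0595, 0.06], [0.0357, -0.0031, 0.0027, 0, 0, -0.0595, 0.06], [0.0357, -0.0031, 0.0027, 0, 0, -0.0595, 0.06], [0.0357, -0.0031, 0.0027, 0, 0, -0.0595, 0.06], [0.0357, -0.0031, 0.0027, 0, 0, -0.0595, 0.06], [0.0357, -0.0031, 0.0027, 0, 0, -0.0595, 0.06], [0.0357, -0.0031, 0.0027, 0, 0, -0.0595, 0.06], [0.0357, -0.0031, 0.0027, 0, 0, -0.0595, 0.06], [0.0357, -0.0031, 0.0027, 0, 0, -0.0595, 0.06], [0.0357, -0.0031, 0.0027, 0, 0, -0.0595, 0.06], [0.0357, -0.0031, 0.0027, 0, 0, -0.0595, 0.06]]])

```text
time_s: 3.55
tool_pos: [0.5725, 0.0515, 0.1194]
tool_rot: [180.0, 0.0, 97.0]
force: [-0.3, 0.1, -0.2]
grip_width: 0.0599
grasp_force: 0.0
```

```bash
python3 - <<'E'
from h import *
c=shot("top"); print(get_obs()["qpos"])
im=c["frame"][90:270,90:330,::-1]
cv2.imwrite("pics/over.png",cv2.resize(im,None,fx=3.2,fy=3.2,interpolation=cv2.INTER_CUBIC))
rows([.572,.050,.021],down(96.95),8)
E
```

```text
[ 26.47676586  15.52808916 -40.57844385  97.98119198  10.35183332
  70.37224712  -8.91354462]
8 x [-0.00134, 2e-05, 0.01229] [0.0, -0.00062, 0.00152]
```

View pics/over.png

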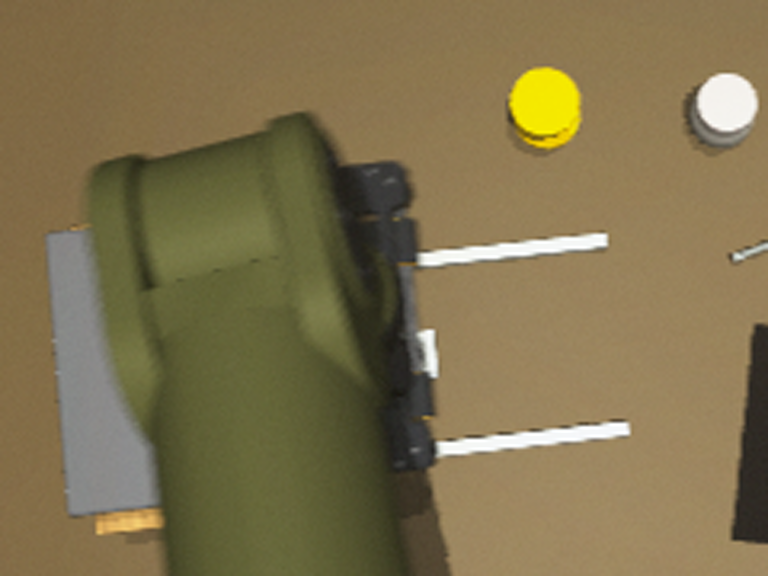

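View side.

The top crop shows the wrist over the tongue at (385,310), with the gripper's long side across the rails. The wrist sits over the riser, so I'll check its height over the multimeter in the side view.

```bash
python3 - <<'E'
from h import *
c=shot("side")
cv2.imwrite("pics/s2.png",cv2.resize(c["frame"][60:360,100:480,::-1],None,fx=2,fy=2,interpolation=cv2.INTER_CUBIC))
E
```

```text
(no output)
```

View pics/s2.png

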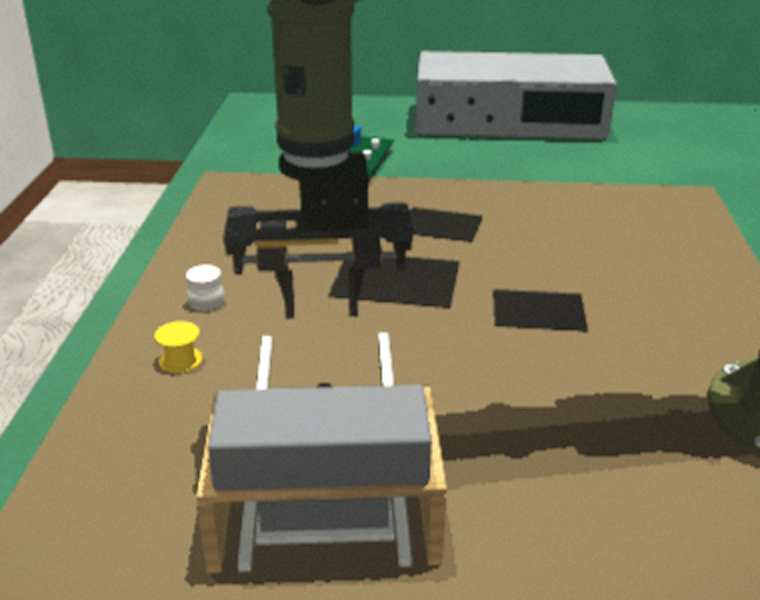

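The side view shows the wrist flange at about (320,150), well above the multimeter, and the gripper's wide axis lies along x. It's safe to descend.

play_rows(steps=[[[-0.0013, 0, 0.0123, 0, 0, 0, 0.06], [-0.0013, 0, 0.0123, 0, 0, 0, 0.06], [-0.0013, 0, 0.0123, 0, 0, 0, 0.06], [-0.0013, 0, 0.0123, 0, 0, 0, 0.06], [-0.0013, 0, 0.0123, 0, 0, 0, 0.06], [-0.0013, 0, 0.0123, 0, 0, 0, 0.06], [-0.0013, 0, 0.0123, 0, 0, 0, 0.06], [-0.0013, 0, 0.0123, 0, 0, 0, 0.06]]])

```text
time_s: 4.45
tool_pos: [0.5737, 0.0396, 0.0198]
tool_rot: [-180.0, 0.0, 96.9]
force: [-0.5, 0.2, -0.1]
grip_width: 0.0595
grasp_force: 0.0
```

play_rows(steps=[[[0, 0, 0, 0, 0, 0, 0.03], [0, 0, 0, 0, 0, 0, 0.01], [0, 0, 0, 0, 0, 0, 0], [0, 0, 0, 0, 0, 0, 0], [0, 0, 0, 0, 0, 0, 0], [0, 0, 0, 0, 0, 0, 0]]], force=35)

```text
time_s: 5.05
tool_pos: [0.574, 0.0398, 0.0213]
tool_rot: [180.0, 0.0, 96.9]
force: [-0.2, -0.4, 0.1]
grip_width: 0.0198
grasp_force: 0.0
```

The arm was still settling when I planned that row, so y is about 10 mm off. I'll re-open, recentre and grip again.

play_rows(steps=[[[0, 0, 0, 0, 0, 0, 0.05], [0, 0, 0, 0, 0, 0, 0.05], [0.005, 0, 0, 0, 0, 0, 0.05], [0.005, 0, 0, 0, 0, 0, 0.05], [0, 0, 0, 0, 0, 0, 0.02], [0, 0, 0, 0, 0, 0, 0], [0, 0, 0, 0, 0, 0, 0], [0, 0, 0, 0, 0, 0, 0], [0, 0, 0, 0, 0, 0, 0], [0, 0, 0, 0, 0, 0, 0]]], force=40)

```text
time_s: 6.05
tool_pos: [0.5726, 0.0496, 0.0209]
tool_rot: [180.0, 0.0, 96.9]
force: [-0.5, 0.2, -0.1]
grip_width: 0.01
grasp_force: 0.0
```

```bash
python3 - <<'E'
from h import *
o=get_obs();print(o)
a=np.load("dock.npy"); print(rows(T(a,[0,-.142-.150,.021]),down(96.95),15))
E
```

```text
{'time_s': 6.05, 'qpos': array([ 24.79100603,  21.53799592, -38.28529953, 103.36773944,
        15.18781068,  60.3041069 , -12.29205235]), 'joint_velocities': array([ 0.00415903,  0.06553411, -0.11932364, -0.04550398,  0.15333255,
        0.07269815, -0.00617277]), 'effort': array([-2.95805701e-03, -4.12568593e+01, -6.78969517e+00, -2.67549795e+01,
       -5.91951935e-02,  2.17308785e-02,  2.63498390e-05]), 'tool_pos': array([0.57257604, 0.04955756, 0.02094191]), 'tool_rot': array([1.79999603e+02, 6.96559269e-03, 9.68631971e+01]), 'force': array([-0.49496088,  0.2324977 , -0.12746339]), 'wrist_torque': array([-0.05005758, -0.13288071,  0.04477529]), 'grasp_force': 0.0, 'grip_width': 0.01003823049859088}
15 x [-0.00994, 1e-05, -0.0] [0.0, 1e-05, -0.0001]
(array([-9.93638033e-03,  5.12082065e-06, -3.22806550e-06]), array([ 4.55875111e-07,  8.10518355e-06, -1.00999717e-04]))
```

play_rows(steps=[[[0, 0, 0, 0, 0, 0, 0], [0, 0, 0, 0, 0, 0, 0], [0, 0, 0, 0, 0, 0, 0]]])

```text
time_s: 6.35
tool_pos: [0.5725, 0.0497, 0.0209]
tool_rot: [-180.0, 0.0, 96.9]
force: [-0.3, -0.3, 0.5]
grip_width: 0.0005
grasp_force: 0.0
```

```bash
python3 - <<'E'
from h import *
c=shot("top");s=shot("side")
a=cv2.resize(c["frame"][150:260,150:300,::-1],(560,410),interpolation=cv2.INTER_CUBIC)
b=cv2.resize(s["frame"][180:330,200:340,::-1],(380,410),interpolation=cv2.INTER_CUBIC)
cv2.imwrite("pics/g.png",cv2.resize(np.hstack([a,b]),(800,350)))
for n in("top","side"):
    for k in silhouettes(n,"knob")[:2]: print(n,k["p"],k["extent"],k["pixels"].sum())
E
```

```text
side 0.59 [227.6, 308.3, 299.0, 330.2] 1347
```

View pics/g.png

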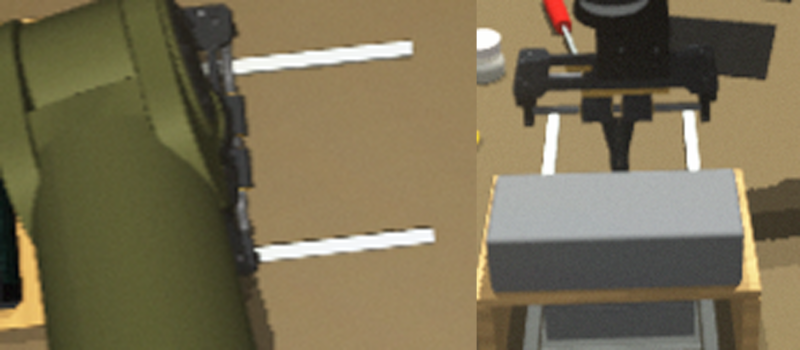

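The fingers closed on nothing. I'll lift, back off and look at where the knob is now.

play_rows(steps=[[[0, 0, 0, 0, 0, 0, 0.03], [0, 0, 0, 0, 0, 0, 0.06], [0, 0, -0.03, 0, 0, 0, 0.06], [0, 0, -0.04, 0, 0, 0, 0.06], [-0.04, 0, -0.03, 0, 0, 0, 0.06], [-0.05, 0, 0, 0, 0, 0, 0.06], [-0.05, 0, 0, 0, 0, 0, 0.06], [-0.05, 0, 0, 0, 0, 0, 0.06], [0, 0, 0, 0, 0, 0, 0.06], [0, 0, 0, 0, 0, 0, 0.06]]])

```text
time_s: 7.55
tool_pos: [0.5949, -0.1407, 0.1205]
tool_rot: [-180.0, -0.0, 96.7]
force: [0.1, 1.0, 0.3]
grip_width: 0.0595
grasp_force: 0.0
```

```bash
python3 - <<'E'
from h import *
c=shot("top"); s=shot("side"); o=get_obs(); print(o["time_s"],o["tool_pos"],o["tool_rot"])
a=np.load("dock.npy")
for p in ([.0,-.142,.05],[0,-.142,.008],[.0725,-.31,.011]): print(proj(c,T(a,p)))
im=c["frame"][150:250,170:300,::-1]
cv2.imwrite("pics/k2.png",cv2.resize(im,(780,600),interpolation=cv2.INTER_CUBIC))
E
```

```text
7.65 [ 0.59533693 -0.13707215  0.12091282] [ 1.79995995e+02 -6.13568666e-02  9.69828941e+01]
[216.99261952 199.4781221 ]
[219.25433957 200.90909287]
[279.75121923 166.86192619]
```

View pics/k2.png

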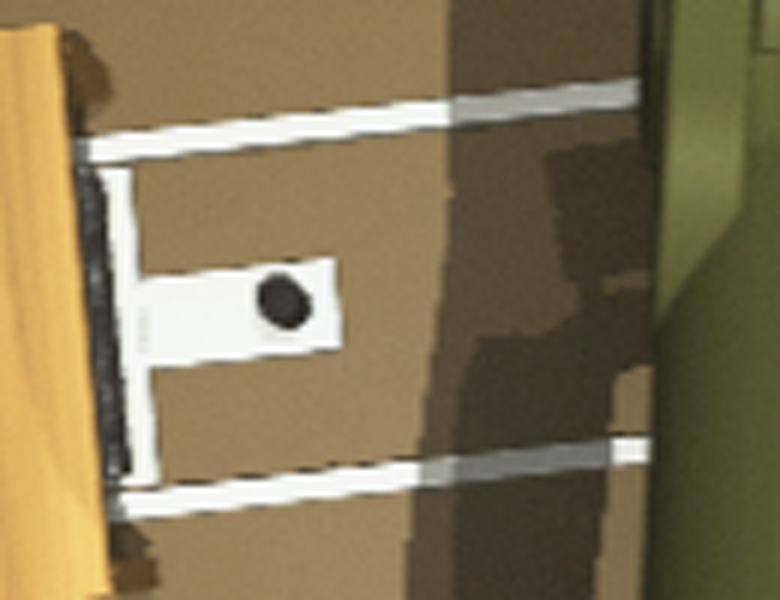

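The knob is unmoved at (285,300) in the crop, which is about (217.5,200) in the full frame. I'll check how the TCP and the dock project in the side camera.

```bash
python3 - <<'E'
from h import *
s=shot("side"); c=shot("top"); o=get_obs()
print("tcp then",proj(s,[.5722,.0605,.1190]),proj(s,[.5725,.0515,.1194]),"seen ~(261,217)")
a=np.load("dock.npy")
for n,p in dict(railR=(.0785,-.31,.011),railL=(-.0785,-.31,.011),boardFR=(.115,.09,.102),boardFL=(-.115,.09,.102),boardBL=(-.115,-.07,.102),knob=(0,-.142,.05)).items(): print(n,proj(s,T(a,p)).round(1))
print("tcp now",o["tool_pos"],proj(s,o["tool_pos"]),proj(c,o["tool_pos"]))
im=s["frame"][90:315,140:440,::-1]
cv2.imwrite("pics/s3.png",cv2.resize(im,(800,600),interpolation=cv2.INTER_CUBIC))
E
```

```text
tcp then [260.20237194 230.41547085] [260.56774466 228.03514189] seen ~(261,217)
railR [233.1 227.5]
railL [291.2 226. ]
boardFR [197.4 307.6]
boardFL [322.9 303.8]
boardBL [314.4 251.8]
knob [261.6 252.5]
tcp now [ 0.59544364 -0.13660862  0.12107867] [260.85080927 187.29362597] [292.85522291 188.03842824]
```

View pics/s3.png

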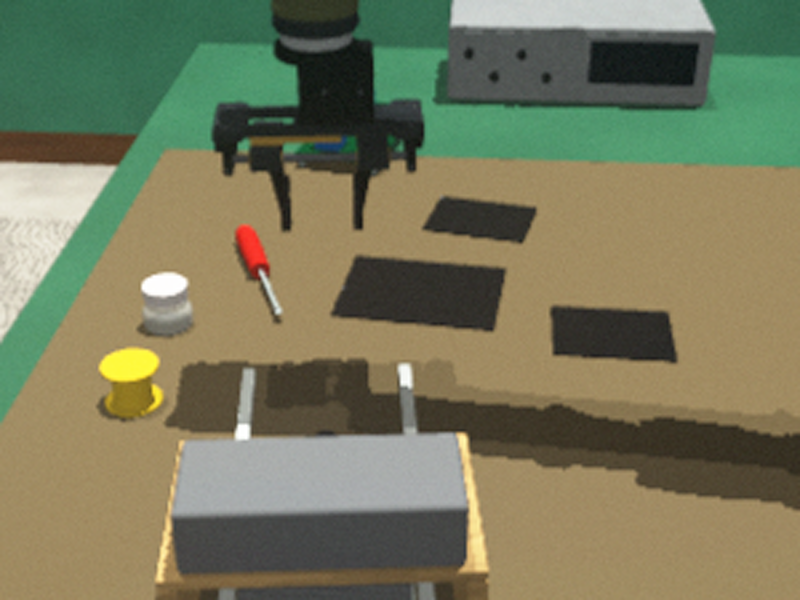

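Finger tips in the side view are at about (260.8,176), but the reported TCP projects to (260.8,187), 11 px lower. The dock agrees in both cameras. I'll compare with the start picture, where the yaw was different, to tell a height offset from a sideways one.

```bash
python3 - <<'E'
from h import *
s=shot("side")
p0=np.array([.1689,-.6277,.1842]); y=R.from_euler("xyz",[180,0,15.06],degrees=True)
print("start tcp",proj(s,p0), [proj(s,p0+y.apply([0,q,0])).round(1) for q in(.05,-.05)],"z+30",proj(s,p0+[0,0,.03]),"toolx-45",proj(s,p0+y.apply([-.045,0,0])))
im=cv2.imread("pics/side0.png"); g=cv2.cvtColor(im,6)
for r in range(50,124,2): print(r,''.join('#' if v<45 else '+' if v<75 else '.' for v in g[r,380:445]))
for t in s["frame"][170:194:2,235:290].min(2): print(''.join('#' if v<45 else '.' for v in t))
print(s["intrinsics"])
E
```

```text
start tcp [402.91825361 106.55005427] [array([397.1, 102. ]), array([409. , 111.4])] z+30 [404.13860813  97.84042514] toolx-45 [415.36018756 105.72054374]
50 ......................+######################++.+..............+.
52 .....................+#######################+...................
54 ..............+...+++########################+...................
56 ........+#++++++++++########################+.....+..............
58 ........####################################+....................
60 .......+######+#############################+....................
62 .......+#####+++++##########################+....................
64 .......+########++++++######################+....................
66 .......+####+...+####++++#############++##++#++++++++............
68 .......+####+++++++##################################+...........
70 ..........++++++###++#####++#########################+...........
72 ................+####+++#############################+...........
74 .................+##################################+............
76 ................+############################
[... 1718 characters left out ...]
.............
...........###........................###..............
...........#...........................................
#......................................................
##.....................................................
##.....................................................
..#....................................................
####...................................................
#####.................................#####.###.#.##.##
##.###................................##..#...########.
##...#...............................######...####.####
[[446.13386067   0.         282.79998321]
 [  0.         446.13386067 213.94983559]
 [  0.           0.           1.        ]]
```

Both views put the visible finger ends about 34 mm above the reported TCP. That also explains closing on nothing over the 50 mm knob. The lateral position agrees. I'll go 34 mm lower and watch the force on the way down.

```bash
python3 - <<'E'
from h import *
s=shot("side"); o=get_obs(); print(o["tool_pos"],[ (q,proj(s,o["tool_pos"]+[0,0,q]).round(1)) for q in (.03,.034,.038)])
st=(o["tool_pos"],down(96.95)); rows([.572,.050,.07],down(96.95),6,st)
E
```

```text
[ 0.59544107 -0.13714431  0.12113206] [(0.03, array([260.5, 176.9])), (0.034, array([260.5, 175.5])), (0.038, array([260.4, 174.1]))]
6 x [0.03143, -0.0001, 0.00852] [0.0, 0.0, 0.0]
```

play_rows(steps=[[[0.0314, 0, 0.0085, 0, 0, 0, 0.06], [0.0314, 0, 0.0085, 0, 0, 0, 0.06], [0.0314, 0, 0.0085, 0, 0, 0, 0.06], [0.0314, 0, 0.0085, 0, 0, 0, 0.06], [0.0314, 0, 0.0085, 0, 0, 0, 0.06], [0.0314, 0, 0.0085, 0, 0, 0, 0.06], [0, 0, 0, 0, 0, 0, 0.06], [0, 0, 0, 0, 0, 0, 0.06], [0, 0, 0, 0, 0, 0, 0.06]]])

```text
time_s: 8.75
tool_pos: [0.5731, 0.0471, 0.0702]
tool_rot: [180.0, 0.1, 96.8]
force: [-0.7, -0.4, 0.2]
grip_width: 0.0599
grasp_force: 0.0
```

play_rows(steps=[[[0, 0, 0.012, 0, 0, 0, 0.06], [0, 0, 0.012, 0, 0, 0, 0.06], [0, 0, 0.012, 0, 0, 0, 0.06], [0, 0, 0.012, 0, 0, 0, 0.06], [0, 0, 0.01, 0, 0, 0, 0.06], [0, 0, 0.008, 0, 0, 0, 0.06], [0, 0, 0.004, 0, 0, 0, 0.06], [0, 0, 0, 0, 0, 0, 0.06], [0, 0, 0, 0, 0, 0, 0.06]]])

```text
time_s: 9.65
tool_pos: [0.5731, 0.0483, 0.0002]
tool_rot: [180.0, 0.0, 96.9]
force: [-0.0, -0.3, 0.7]
grip_width: 0.0598
grasp_force: 0.0
```

play_rows(steps=[[[0.001, 0, 0.005, 0, 0, 0, 0.06], [0, 0, 0.005, 0, 0, 0, 0.06], [0, 0, 0.003, 0, 0, 0, 0.06], [0, 0, 0, 0, 0, 0, 0.03], [0, 0, 0, 0, 0, 0, 0], [0, 0, 0, 0, 0, 0, 0], [0, 0, 0, 0, 0, 0, 0], [0, 0, 0, 0, 0, 0, 0], [0, 0, 0, 0, 0, 0, 0], [0, 0, 0, 0, 0, 0, 0]]], force=40)

```text
time_s: 10.65
tool_pos: [0.5727, 0.0491, -0.013]
tool_rot: [180.0, 0.0, 96.9]
force: [0.7, -0.4, -0.3]
grip_width: 0.0192
grasp_force: 40.0
```

The knob is gripped at 19.2 mm with 40 N. Now I'll pull 150 mm along the rails.

play_rows(steps=[[[-0.005, 0, 0, 0, 0, 0, 0], [-0.01, 0, 0, 0, 0, 0, 0], [-0.013, 0, 0, 0, 0, 0, 0], [-0.015, 0, 0, 0, 0, 0, 0], [-0.015, 0, 0, 0, 0, 0, 0], [-0.015, 0, 0, 0, 0, 0, 0]]])

```text
time_s: 11.25
tool_pos: [0.5814, -0.0241, -0.013]
tool_rot: [180.0, -0.0, 96.9]
force: [-1.2, 5.0, 1.3]
grip_width: 0.0189
grasp_force: 40.0
```

play_rows(steps=[[[-0.015, 0, 0, 0, 0, 0, 0], [-0.015, 0, 0, 0, 0, 0, 0], [-0.015, 0, 0, 0, 0, 0, 0], [-0.015, 0, 0, 0, 0, 0, 0], [-0.01, 0, 0, 0, 0, 0, 0], [-0.007, 0, 0, 0, 0, 0, 0], [0, 0, 0, 0, 0, 0, 0], [0, 0, 0, 0, 0, 0, 0], [0, 0, 0, 0, 0, 0, 0]]])

```text
time_s: 12.15
tool_pos: [0.5907, -0.1022, -0.013]
tool_rot: [180.0, 0.2, 96.8]
force: [0.7, -3.0, 1.2]
grip_width: 0.0188
grasp_force: 40.0
```

play_rows(steps=[[[0, 0, 0, 0, 0, 0, 0.06], [0, 0, 0, 0, 0, 0, 0.06], [0, 0, 0, 0, 0, 0, 0.06], [0, 0, 0, 0, 0, 0, 0.06], [0, 0, -0.02, 0, 0, 0, 0.06], [0, 0, -0.04, 0, 0, 0, 0.06], [0, 0, -0.04, 0, 0, 0, 0.06], [-0.03, 0, -0.04, 0, 0, 0, 0.06], [-0.05, 0, 0, 0, 0, 0, 0.06], [-0.05, 0, 0, 0, 0, 0, 0.06], [-0.03, 0, 0, 0, 0, 0, 0.06], [0, 0, 0, 0, 0, 0, 0.06]]])

```text
time_s: 13.35
tool_pos: [0.6082, -0.2662, 0.126]
tool_rot: [-179.9, 0.2, 96.4]
force: [0.1, -0.0, -0.6]
grip_width: 0.0604
grasp_force: 0.0
```

```bash
python3 - <<'E'
from h import *
a=np.load("dock.npy")
o=get_obs(); print(o["tool_pos"])
C={}
for n in("top","side"):
    c=C[n]=shot(n,f"pics/{n}_out.png")
    for k in("knob","tray","tab","sled"):
        for s in silhouettes(n,k)[:2]:
            ys,xs=np.nonzero(s["pixels"]); print(n,k,round(s["p"],2),[int(v) for v in s["extent"]],len(xs),xs.mean().round(1),ys.mean().round(1))
    yo=-.0126-.152
    for nm,p in dict(knob=(0,yo-.13,.05),tab=(.048,yo-.038,.079),trayc=(0,yo,.045),c1=(.065,yo+.055,.045),c2=(.065,yo-.055,.045),c3=(-.065,yo-.055,.045),c4=(-.065,yo+.055,.045)).items(): print("  pred",nm,proj(c,T(a,p)).round(1))
im=C["top"]["frame"][130:270,150:330,::-1]; i2=C["side"]["frame"][180:320,170:350,::-1]
cv2.imwrite("pics/out.png",cv2.resize(np.vstack([im,i2]),(771//2*2,600*2//2)) if 0 else cv2.resize(np.hstack([im,i2]),(800,311),interpolation=cv2.INTER_CUBIC))
E
```

```text
[ 0.60824108 -0.26620694  0.12597943]
top knob 0.86 [198, 173, 285, 233] 923 252.8 199.5
top tray 0.75 [198, 173, 249, 227] 2205 224.2 198.9
top tab 0.56 [201, 172, 244, 228] 2153 224.5 199.7
top tab 0.2 [250, 112, 270, 137] 463 259.6 123.3
top sled 0.87 [202, 174, 285, 229] 890 254.3 201.7
top sled 0.56 [317, 189, 363, 263] 2294 339.0 232.0
  pred knob [277.2 193. ]
  pred tab [238.  176.4]
  pred trayc [226.2 198.7]
  pred c1 [202.  175.7]
  pred c2 [245.2 171.1]
  pred c3 [250.5 221.8]
  pred c4 [207.  226.6]
side knob 0.75 [255, 219, 271, 235] 190 261.9 228.0
side tray 0.73 [235, 228, 288, 255] 1005 260.0 243.3
side sled 0.57 [255, 214, 270, 236] 204 262.0 227.5
  pred knob [261.7 217.6]
  pred tab [241.4 228.3]
  pred trayc [261.7 248.5]
  pred c1 [233.1 263.6]
  pred c2 [235.6 236.1]
  pred c3 [287.8 234.7]
  pred c4 [290.1 262. ]
```

View pics/out.png

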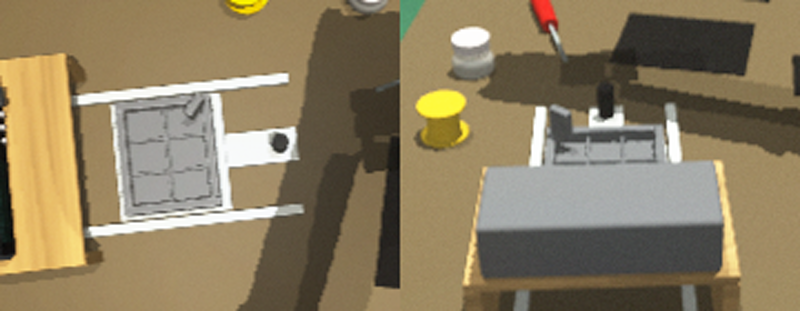

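The picture (the last I may view) shows the stack fully out. The knob at (277,194) and the tab at (238,178) in top and (243,229) in side all agree with the model. The peel depends on where the 34 mm offset lies, in the tool axis or in world z, so I'll tilt the tool in free space as a quick test.

play_rows(steps=[[[0, 0, 0, 0.15, 0, 0, 0.06], [0, 0, 0, 0.15, 0, 0, 0.06], [0, 0, 0, 0.15, 0, 0, 0.06], [0, 0, 0, 0, 0, 0, 0.06], [0, 0, 0, 0, 0, 0, 0.06], [0, 0, 0, 0, 0, 0, 0.06]]])

```text
time_s: 14.45
tool_pos: [0.6097, -0.2593, 0.1289]
tool_rot: [-154.4, 0.1, 96.8]
force: [-0.5, 0.6, 0.8]
grip_width: 0.0601
grasp_force: 0.0
```

```bash
python3 - <<'E'
from h import *
s=shot("side",f"pics/tilt.png"); o=get_obs(); p=o["tool_pos"]; r=R.from_euler("xyz",o["tool_rot"],degrees=True); print(p,o["tool_rot"])
for nm,e in(("A",p-r.apply([0,0,.034])),("B",p+[0,0,.034])):
    print(nm,[proj(s,e+r.apply([0,q,0])).round(1).tolist() for q in(-.036,0,.036)])
g=s["frame"].min(2)
u,v=map(int,proj(s,p-r.apply([0,0,.034])))
print(u-45,v-30)
for k in range(v-30,v+20): print(k,''.join('#' if x<45 else '+' if x<60 else '.' for x in g[k,u-45:u+45]))
E
```

```text
[ 0.60968087 -0.2599243   0.13022512] [-154.45590526    0.17590202   96.79596343]
A [[267.1, 148.4], [255.6, 153.8], [244.3, 159.0]]
B [[272.3, 147.2], [260.8, 152.5], [249.4, 157.9]]
210 123
123 ...........+######################+.....+#+##########.....+#########++....................
124 ........++####################++#.......+############......+##########+...................
125 ......++#####################+#+........+############......+##########+...................
126 ...+++#######################+..........+############......###########+...................
127 .++########################+.............+#########+......+###########+...................
128 +########################+.............++.+########......+#############+#+.++.............
129 ######################++.............++....########+....+##################+....+#++..+...
130 #####################+.............++.......++#####+...+###################.....+######...
131 #####################+...........++...........######..+####################.....######....
132 ######################.......++++.............+##
[... 3141 characters left out ...]
...................................
166 ..........................................................................................
167 ..........................................................................................
168 ..........................................................................................
169 ..........................................................................................
170 ..........................................................................................
171 ..........................................................................................
172 ..........................................................................................
```

The left finger tip is at (243.5,160), which matches the tool-axis model A (244,159). So the finger ends lie 34 mm behind the reported TCP along the tool axis. Next I'll plan the approach to the tab and the peel.

```bash
cat >> h.py <<'E'
def path(d,w,n,start,off=.034):
    p,r=np.array(start[0],float),start[1]; out=[]
    for _ in range(n): p=p+r.apply(d); r=r*R.from_rotvec(w); out.append(p-r.apply([0,0,off]))
    return np.array(out),p,r
E
python3 - <<'E'
from h import *
a=np.load("dock.npy"); yo=-.0126-.152; tab=T(a,[.047,yo-.038,.079]); print("tab",tab,"far",T(a,[-.066,yo+.055,.042]))
o=get_obs(); st=(o["tool_pos"],R.from_euler("xyz",o["tool_rot"],degrees=True)); print(o["qpos"])
for y in (146.7,):
    d,w=rows([tab[0],tab[1],.081],down(y),12,st); P,_,_=path(d,w,12,st); print(P[::2].round(3).tolist())
E
```

```text
tab [ 0.62641289 -0.00397111  0.079     ] far [0.50299673 0.07468288 0.042     ]
[ 28.74088686  44.85331176 -26.47991194  57.80587534  24.54873162
 105.84238915  13.40256982]
12 x [0.01814, 0.01302, 0.00164] [-0.03487, -0.01594, -0.0714]
[[0.632, -0.238, 0.154], [0.644, -0.197, 0.143], [0.65, -0.154, 0.134], [0.65, -0.111, 0.127], [0.645, -0.067, 0.121], [0.634, -0.025, 0.117]]
```

play_rows(steps=[[[0.0181, 0.013, 0.0016, -0.0349, -0.0159, -0.0714, 0.05], [0.0181, 0.013, 0.0016, -0.0349, -0.0159, -0.0714, 0.05], [0.0181, 0.013, 0.0016, -0.0349, -0.0159, -0.0714, 0.05], [0.0181, 0.013, 0.0016, -0.0349, -0.0159, -0.0714, 0.05], [0.0181, 0.013, 0.0016, -0.0349, -0.0159, -0.0714, 0.05], [0.0181, 0.013, 0.0016, -0.0349, -0.0159, -0.0714, 0.05], [0.0181, 0.013, 0.0016, -0.0349, -0.0159, -0.0714, 0.05], [0.0181, 0.013, 0.0016, -0.0349, -0.0159, -0.0714, 0.05], [0.0181, 0.013, 0.0016, -0.0349, -0.0159, -0.0714, 0.05], [0.0181, 0.013, 0.0016, -0.0349, -0.0159, -0.0714, 0.05], [0.0181, 0.013, 0.0016, -0.0349, -0.0159, -0.0714, 0.05], [0.0181, 0.013, 0.0016, -0.0349, -0.0159, -0.0714, 0.05]]])

```text
time_s: 15.7
tool_pos: [0.6261, -0.0042, 0.0823]
tool_rot: [180.0, 0.2, 146.8]
force: [0.2, 0.5, 0.6]
grip_width: 0.0503
grasp_force: 0.0
```

play_rows(steps=[[[0, 0, 0, 0, 0, 0, 0.05], [0, 0, 0, 0, 0, 0, 0.05], [0, 0, 0, 0, 0, 0, 0.05], [0, 0, 0, 0, 0, 0, 0.05]]])

```text
time_s: 16.1
tool_pos: [0.6268, -0.0048, 0.0796]
tool_rot: [-180.0, -0.2, 146.6]
force: [0.5, 0.1, -0.1]
grip_width: 0.05
grasp_force: 0.0
```

```bash
python3 - <<'E'
from h import *
o=get_obs(); print(o["tool_pos"],o["tool_rot"],o["qpos"])
st=(o["tool_pos"],R.from_euler("xyz",o["tool_rot"],degrees=True))
rows([.6264,-.0040,.019],down(146.7),8,st)
E
```

```text
[ 0.62678737 -0.00479126  0.0795639 ] [-179.98319622   -0.2005058   146.61949573] [ 34.34528814  26.66939401 -46.67133897  92.44223576  20.21141767
  69.91252362  40.25294255]
8 x [8e-05, 6e-05, 0.00757] [-4e-05, -0.00044, -0.00018]
```

play_rows(steps=[[[0, 0, 0.01, 0, -0.0035, 0, 0.05], [0, 0, 0.01, 0, 0, 0, 0.05], [0, 0, 0.01, 0, 0, 0, 0.05], [0, 0, 0.01, 0, 0, 0, 0.05], [0, 0, 0.01, 0, 0, 0, 0.05], [0, 0, 0.006, 0, 0, 0, 0.05], [0, 0, 0.005, 0, 0, 0, 0.05], [0, 0, 0, 0, 0, 0, 0.05]]])

```text
time_s: 16.9
tool_pos: [0.6255, -0.0029, 0.017]
tool_rot: [-180.0, -0.2, 146.8]
force: [-0.3, -0.2, 0.2]
grip_width: 0.0502
grasp_force: 0.0
```

play_rows(steps=[[[0, 0, 0, 0, 0, 0, 0.03], [0, 0, 0, 0, 0, 0, 0.015], [0, 0, 0, 0, 0, 0, 0], [0, 0, 0, 0, 0, 0, 0], [0, 0, 0, 0, 0, 0, 0], [0, 0, 0, 0, 0, 0, 0], [0, 0, 0, 0, 0, 0, 0], [0, 0, 0, 0, 0, 0, 0]]], force=45)

```text
time_s: 17.7
tool_pos: [0.6262, -0.0027, 0.0179]
tool_rot: [180.0, -0.1, 146.8]
force: [0.4, 1.1, -0.2]
grip_width: 0.0099
grasp_force: 45.0
```

```bash
python3 - <<'E'
from h import *
o=get_obs(); p=o["tool_pos"]; r=R.from_euler("xyz",o["tool_rot"],degrees=True)
print(o["time_s"],p,o["tool_rot"],o["force"],o["wrist_torque"],o["grip_width"],o["grasp_force"])
a=np.load("dock.npy"); yo=-.1646; far=T(a,[-.065,yo+.055,.042]); c=np.array([.646,.763]); th=a[2]
ax=np.array([np.cos(th)*c[0]-np.sin(th)*c[1],np.sin(th)*c[0]+np.cos(th)*c[1],0])
# pivot consistent with gripped tab: far = tab + tray vector
for deg in(18,):
  for sg in(1,-1):
    Q=R.from_rotvec(sg*ax*np.deg2rad(deg)); p1=far+Q.apply(p-far)
    print(sg,p1); 
    if p1[2]>p[2]:
        d,w=rows(p1,Q*r,18); print("far",far,"toolaxes",r.as_matrix().round(3).tolist())
E
```

```text
17.7 [ 0.62619644 -0.00269631  0.01793715] [ 1.79963994e+02 -9.20574480e-02  1.46771577e+02] [ 0.41816082  1.08764605 -0.15112954] [ 0.11921258 -0.36076924 -0.07163424] 0.009865520996422293 44.99247676692903
1 [ 0.61406832  0.00527285 -0.02558644]
-1 [ 0.62649391 -0.00289177  0.06381497]
18 x [-0.00039, 0.0, -0.00253] [2e-05, -0.01745, -1e-05]
far [0.50398939 0.0748038  0.042     ] toolaxes [[-0.836, 0.548, -0.001], [0.548, 0.836, 0.001], [0.002, 0.001, -1.0]]
```

The tab is gripped at 9.9 mm. I'll peel 1° per row about the far corner.

play_rows(steps=[[[-0.0004, 0, -0.0025, 0, -0.0175, 0, 0], [-0.0004, 0, -0.0025, 0, -0.0175, 0, 0], [-0.0004, 0, -0.0025, 0, -0.0175, 0, 0], [-0.0004, 0, -0.0025, 0, -0.0175, 0, 0], [-0.0004, 0, -0.0025, 0, -0.0175, 0, 0], [-0.0004, 0, -0.0025, 0, -0.0175, 0, 0], [-0.0004, 0, -0.0025, 0, -0.0175, 0, 0], [-0.0004, 0, -0.0025, 0, -0.0175, 0, 0], [-0.0004, 0, -0.0025, 0, -0.0175, 0, 0]]])

```text
time_s: 18.6
tool_pos: [0.6271, -0.0037, 0.0404]
tool_rot: [-180.0, 8.9, 146.8]
force: [-1.4, 1.5, -3.1]
grip_width: 0.0097
grasp_force: 45.0
```

play_rows(steps=[[[-0.0004, 0, -0.0025, 0, -0.0175, 0, 0], [-0.0004, 0, -0.0025, 0, -0.0175, 0, 0], [-0.0004, 0, -0.0025, 0, -0.0175, 0, 0], [-0.0004, 0, -0.0025, 0, -0.0175, 0, 0], [-0.0004, 0, -0.0025, 0, -0.0175, 0, 0], [-0.0004, 0, -0.0025, 0, -0.0175, 0, 0], [-0.0004, 0, -0.0025, 0, -0.0175, 0, 0], [-0.0004, 0, -0.0025, 0, -0.0175, 0, 0], [-0.0004, 0, -0.0025, 0, -0.0175, 0, 0], [0, 0, 0, 0, 0, 0, 0], [0, 0, 0, 0, 0, 0, 0]]])

```text
time_s: 19.7
tool_pos: [0.6262, -0.003, 0.0632]
tool_rot: [180.0, 17.9, 146.8]
force: [-1.1, 0.9, -0.6]
grip_width: 0.0097
grasp_force: 45.0
```

```bash
python3 - <<'E'
from h import *
o=get_obs(); print({k:np.round(v,3) for k,v in o.items()})
r=R.from_euler("xyz",o["tool_rot"],degrees=True); print(r.as_matrix().round(3).tolist())
c=shot("top","pics/peel_top.png"); s=shot("side","pics/peel_side.png")
for n in("top","side"):
    for k in("knob","tray","sled"):
        for q in silhouettes(n,k)[:2]:
            ys,xs=np.nonzero(q["pixels"]); print(n,k,round(q["p"],2),[int(v) for v in q["extent"]],len(xs),xs.mean().round(1),ys.mean().round(1))
E
```

```text
{'time_s': np.float64(19.7), 'qpos': array([ 30.751,  15.046, -45.496, 108.906,  30.549,  51.41 ,  26.747]), 'joint_velocities': array([ 0.084,  0.583,  0.148, -0.309, -0.097,  0.144,  0.042]), 'effort': array([ 4.5000e-02, -3.5249e+01, -5.3400e+00, -2.8604e+01,  1.3120e+00,
       -7.5000e-01,  1.9000e-02]), 'tool_pos': array([ 0.626, -0.003,  0.063]), 'tool_rot': array([179.996,  17.935, 146.782]), 'force': array([-1.071,  0.909, -0.589]), 'wrist_torque': array([0.459, 0.302, 0.052]), 'grasp_force': np.float64(44.994), 'grip_width': np.float64(0.01)}
[[-0.796, 0.548, 0.258], [0.521, 0.837, -0.169], [-0.308, 0.0, -0.951]]
top knob 0.56 [239, 173, 285, 222] 311 270.0 193.7
top tray 0.73 [206, 210, 244, 228] 396 224.6 219.3
top sled 0.92 [210, 173, 286, 227] 377 264.6 194.6
side tray 0.87 [232, 218, 289, 256] 1530 261.5 239.1
side sled 0.72 [235, 214, 293, 255] 1525 261.6 238.9
```

The force peaked at about 9° and fell away, so the tray is free. I'll lift it vertically, still tilted.

play_rows(steps=[[[-0.0012, 0, -0.0038, 0, 0, 0, 0], [-0.0015, 0, -0.0048, 0, 0, 0, 0], [-0.0015, 0, -0.0048, 0, 0, 0, 0], [-0.0015, 0, -0.0048, 0, 0, 0, 0]]])

```text
time_s: 20.5
tool_pos: [0.6265, -0.0032, 0.083]
tool_rot: [180.0, 18.0, 146.8]
force: [-0.3, -0.4, -0.8]
grip_width: 0.0096
grasp_force: 45.0
```

play_rows(steps=[[[-0.0031, 0, -0.0095, 0, 0, 0, 0], [-0.0046, 0, -0.0143, 0, 0, 0, 0], [-0.0062, 0, -0.019, 0, 0, 0, 0], [-0.0062, 0, -0.019, 0, 0, 0, 0], [-0.0062, 0, -0.019, 0, 0, 0, 0], [-0.0046, 0, -0.0143, 0, 0, 0, 0], [0, 0, 0, 0, 0, 0, 0], [0, 0, 0, 0, 0, 0, 0], [0, 0, 0, 0, 0, 0, 0]]])

```text
time_s: 21.4
tool_pos: [0.6255, -0.0034, 0.181]
tool_rot: [-179.9, 17.8, 146.8]
force: [0.1, 0.8, -1.3]
grip_width: 0.0097
grasp_force: 45.0
```

```bash
python3 - <<'E'
from h import *
o=get_obs(); print({k:np.round(v,3) for k,v in o.items()})
c=shot("top","pics/lift_top.png"); s=shot("side","pics/lift_side.png")
a=np.load("dock.npy"); C={"top":c,"side":s}
for n in("top","side"):
    for k in("knob","tray","sled"):
        for q in silhouettes(n,k)[:2]:
            ys,xs=np.nonzero(q["pixels"]); print(n,k,round(q["p"],2),[int(v) for v in q["extent"]],len(xs),xs.mean().round(1),ys.mean().round(1))
# predicted tray corners now from rigid grasp (taken at p0,r0)
p0=np.array([.6262,-.0027,.0179]); r0=R.from_euler("xyz",[179.96,-.09,146.77],degrees=True)
p=o["tool_pos"]; r=R.from_euler("xyz",o["tool_rot"],degrees=True)
for q in((.065,.055),(.065,-.055),(-.065,-.055),(-.065,.055)):
    w=T(a,[q[0],-.1646+q[1],.045]); x=p+r.apply(r0.inv().apply(w-p0)); print(q,x.round(3),proj(c,x).round(1),proj(s,x).round(1))
E
```

```text
{'time_s': np.float64(21.4), 'qpos': array([ 34.774,   7.65 , -47.98 , 101.204,  20.808,  62.404,  36.548]), 'joint_velocities': array([-0.162,  0.262,  0.028,  0.305, -0.012, -0.001,  0.029]), 'effort': array([-3.5000e-02, -3.0764e+01, -3.1820e+00, -3.2557e+01,  1.1470e+00,
       -9.1700e-01,  1.1000e-02]), 'tool_pos': array([ 0.625, -0.003,  0.181]), 'tool_rot': array([-179.938,   17.843,  146.787]), 'force': array([ 0.076,  0.762, -1.282]), 'wrist_torque': array([0.263, 0.162, 0.002]), 'grasp_force': np.float64(44.995), 'grip_width': np.float64(0.01)}
top knob 0.85 [206, 173, 282, 229] 486 259.3 203.3
top knob 0.51 [320, 191, 374, 265] 3527 347.2 227.4
top tray 0.83 [194, 206, 239, 225] 552 214.6 217.3
top tray 0.32 [202, 171, 283, 228] 564 257.7 202.6
top sled 0.89 [205, 173, 285, 226] 548 257.8 203.2
top sled 0.53 [193, 204, 235, 226] 526 215.4 217.1
side knob 0.87 [234, 217, 291, 255] 1159 261.3 241.3
side tray 0.71 [230, 173, 291, 221] 2042 261.7 199.5
side sled 0.61 [233, 214, 289, 255] 1099 261.7 241.6
(0.065, 0.055) [0.627 0.093 0.193] [188.3 168. ] [231.1 208.9]
(0.065, -0.055) [ 0.638 -0.014  0.215] [237.4 162. ] [234.4 176.1]
(-0.065, -0.055) [ 0.513 -0.032  0.184] [246. 222.] [289.8 185.9]
(-0.065, 0.055) [0.502 0.075 0.162] [198.  226.4] [291.1 218.8]
```

The tray is airborne: the force is about its weight, and the silhouette matches the rigid prediction. The sled's extents are unchanged. Next I'll level the tray and carry it to above mat A.

```bash
cat >> h.py <<'E'
P0=np.array([.6262,-.0027,.0179]); R0=R.from_euler("xyz",[179.96,-.09,146.77],degrees=True)
def tray(p,r,q): # world point for tray point q (tray frame)
    a=np.load("dock.npy"); w=T(a,[q[0],-.1646+q[1],.042+q[2]]); return p+r.apply(R0.inv().apply(w-P0))
def goal(yaw,tgt=(.5073,-.2884,.153)):
    Q=R.from_euler("z",yaw-146.77,degrees=True); r=Q*R0; o=tray(np.zeros(3),r,(0,0,0)); return np.array(tgt)-o,r
E
python3 - <<'E'
from h import *
o=get_obs(); st=(o["tool_pos"],R.from_euler("xyz",o["tool_rot"],degrees=True))
p,r=goal(134.8); print(p,r.as_euler("xyz",degrees=True))
d,w=rows(p,r,20,st); P,_,_=path(d,w,20,st); print(P[::4].round(3).tolist())
E
```

```text
[ 0.55084631 -0.32908305  0.1289    ] [ 1.7996e+02 -9.0000e-02  1.3480e+02]
20 x [-0.00683, -0.01511, 0.00374] [0.00159, 0.01565, 0.01038]
[[0.616, -0.014, 0.213], [0.608, -0.082, 0.206], [0.598, -0.15, 0.197], [0.583, -0.216, 0.186], [0.566, -0.281, 0.174]]
```

play_rows(steps=[[[-0.0068, -0.0151, 0.0037, 0.0016, 0.0157, 0.0104, 0], [-0.0068, -0.0151, 0.0037, 0.0016, 0.0157, 0.0104, 0], [-0.0068, -0.0151, 0.0037, 0.0016, 0.0157, 0.0104, 0], [-0.0068, -0.0151, 0.0037, 0.0016, 0.0157, 0.0104, 0], [-0.0068, -0.0151, 0.0037, 0.0016, 0.0157, 0.0104, 0], [-0.0068, -0.0151, 0.0037, 0.0016, 0.0157, 0.0104, 0], [-0.0068, -0.0151, 0.0037, 0.0016, 0.0157, 0.0104, 0], [-0.0068, -0.0151, 0.0037, 0.0016, 0.0157, 0.0104, 0], [-0.0068, -0.0151, 0.0037, 0.0016, 0.0157, 0.0104, 0], [-0.0068, -0.0151, 0.0037, 0.0016, 0.0157, 0.0104, 0]]])

```text
time_s: 22.8
tool_pos: [0.5981, -0.1706, 0.1616]
tool_rot: [179.5, 8.8, 140.6]
force: [-0.1, -0.5, -0.9]
grip_width: 0.0096
grasp_force: 45.0
```

play_rows(steps=[[[-0.0068, -0.0151, 0.0037, 0.0016, 0.0157, 0.0104, 0], [-0.0068, -0.0151, 0.0037, 0.0016, 0.0157, 0.0104, 0], [-0.0068, -0.0151, 0.0037, 0.0016, 0.0157, 0.0104, 0], [-0.0068, -0.0151, 0.0037, 0.0016, 0.0157, 0.0104, 0], [-0.0068, -0.0151, 0.0037, 0.0016, 0.0157, 0.0104, 0], [-0.0068, -0.0151, 0.0037, 0.0016, 0.0157, 0.0104, 0], [-0.0068, -0.0151, 0.0037, 0.0016, 0.0157, 0.0104, 0], [-0.0068, -0.0151, 0.0037, 0.0016, 0.0157, 0.0104, 0], [-0.0068, -0.0151, 0.0037, 0.0016, 0.0157, 0.0104, 0], [-0.0068, -0.0151, 0.0037, 0.0016, 0.0157, 0.0104, 0]]])

```text
time_s: 23.8
tool_pos: [0.5499, -0.3299, 0.1295]
tool_rot: [180.0, -0.2, 134.7]
force: [-0.0, 0.7, -0.5]
grip_width: 0.0095
grasp_force: 45.0
```

play_rows(steps=[[[0, 0, 0, 0, 0, 0, 0], [0, 0, 0, 0, 0, 0, 0], [0, 0, 0, 0, 0, 0, 0], [0, 0, 0, 0, 0, 0, 0], [0, 0, 0, 0, 0, 0, 0], [0, 0, 0, 0, 0, 0, 0]]])

```text
time_s: 24.4
tool_pos: [0.5506, -0.328, 0.1301]
tool_rot: [180.0, -0.1, 134.8]
force: [-0.7, -0.4, -1.3]
grip_width: 0.0097
grasp_force: 45.0
```

```bash
python3 - <<'E'
from h import *
o=get_obs(); print({k:np.round(v,3) for k,v in o.items()})
p=o["tool_pos"]; r=R.from_euler("xyz",o["tool_rot"],degrees=True); print("tray origin",tray(p,r,(0,0,0)))
c=shot("top","pics/fin_top.png"); s=shot("side","pics/fin_side.png")
for q in((.065,.055,.003),(.065,-.055,.003),(-.065,-.055,.003),(-.065,.055,.003),(.048,-.038,.037)):
    x=tray(p,r,q); print(q,x.round(3),proj(c,x).round(1),proj(s,x).round(1))
for n in("top","side"):
    for k in("tray","sled","spool","jar","screwdriver"):
        for q in silhouettes(n,k)[:1]:
            ys,xs=np.nonzero(q["pixels"]); print(n,k,round(q["p"],2),[int(v) for v in q["extent"]],len(xs),xs.mean().round(1),ys.mean().round(1), cv2.boxPoints(cv2.minAreaRect(np.c_[xs,ys].astype(np.float32))).round().tolist() if k=="tray" else "")
            if n=="side" and k=="tray": np.save("m.npy",q["pixels"])
m=np.load("m.npy"); ys,xs=np.nonzero(m)
for y in range(ys.min(),ys.max()+1): print(y,''.join('#' if v else '.' for v in m[y,xs.min()-1:xs.max()+2]))
E
```

```text
{'time_s': np.float64(24.4), 'qpos': array([ 55.346,  22.596, -34.567,  87.545,  13.032,  74.015,  64.038]), 'joint_velocities': array([ 0.137,  0.144,  0.279, -0.109,  0.045,  0.08 , -0.   ]), 'effort': array([-7.2000e-02, -4.7567e+01, -6.7990e+00, -3.0268e+01, -2.8000e-02,
        1.4600e-01, -1.0000e-03]), 'tool_pos': array([ 0.551, -0.328,  0.13 ]), 'tool_rot': array([ 1.79962e+02, -9.60000e-02,  1.34817e+02]), 'force': array([-0.707, -0.403, -1.34 ]), 'wrist_torque': array([-0.013, -0.161, -0.008]), 'grasp_force': np.float64(44.995), 'grip_width': np.float64(0.01)}
tray origin [ 0.50703834 -0.28737898  0.15419937]
(0.065, 0.055, 0.003) [ 0.577 -0.238  0.157] [338.6 195. ] [271.8 158.5]
(0.065, -0.055, 0.003) [ 0.567 -0.348  0.157] [386.9 199.9] [278.9 143. ]
(-0.065, -0.055, 0.003) [ 0.437 -0.336  0.157] [382.4 257.5] [322.7 145.7]
(-0.065, 0.055, 0.003) [ 0.447 -0.227  0.157] [333.6 252.7] [318.8 161.7]
(0.048, -0.038, 0.037) [ 0.552 -0.329  0.191] [383.2 205.5] [283.5 134.7]
top tray 0.75 [329, 194, 384, 258] 2551 356.6 228.8 [[332.0, 253.0], [337.0, 195.0], [386.0, 199.0], [3
[... 1546 characters left out ...]
##########################..
155 ..##############################################...
156 .###############################################...
157 .###############################################...
158 .##############################################....
159 .##############################################....
160 ..#############################################....
161 ...###########################################.....
162 ....##########################################.....
163 ......#######################################......
164 ...................#########################.......
165 .................................#########.........
166 ...................................#####...........
```

The tray matches the level prediction in both cameras, at (0.507,-0.287,0.154). The sled, spool, jar and screwdriver are where they were. I'll hand it in after a brief hold.

play_rows(steps=[[[0, 0, 0, 0, 0, 0, 0], [0, 0, 0, 0, 0, 0, 0], [0, 0, 0, 0, 0, 0, 0], [0, 0, 0, 0, 0, 0, 0], [0, 0, 0, 0, 0, 0, 0]]])

```text
time_s: 25.5
tool_pos: [0.5503, -0.3286, 0.1298]
tool_rot: [180.0, -0.1, 134.8]
force: [-0.2, -0.6, -2.4]
grip_width: 0.0095
grasp_force: 45.0
```

```bash
python3 -c "
from cell import *
print(sign_off())"
```

```text
the job is handed in; nothing more can be done
None
```

The job is handed in at 25.5 s: the stack is pulled clear of the riser, the top tray was peeled off tab corner first, and the arm holds it level about 15 cm above the middle of the 180 x 140 mm mat; the cameras show the rest of the stack, spool, jar and screwdriver unmoved.

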